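# Set a straightedge to two marker pins and weight it down

## Robot

A 6-joint arm with a two-finger parallel gripper is mounted at the origin on a cart in front of the work surface, level with it; the furniture and walls round the work are solid. World frame = base frame: x ahead of the robot, y to its left, z up, the work surface at z = 0. Lengths are in m, angles in degrees, forces in N, time in s.
With the tool pointing down it reaches from about 0.4 to 0.825 m from the base axis. Payload 7 kg.
Tool frame: the origin (TCP) lies midway between the tips of the shut fingers; the grasp point (between the pads) lies 19 mm behind it; y points along the fingers, z is the direction in which the jaws open and shut, and the axes are right-handed (so a half turn about y gives the same grasp; the last joint's range is limited). The gripper opens to 88 mm and grips with 3 to 60 N. Pads are 19 mm wide; open, the fingers measure 130 mm over their backs; the gripper's body (78 mm by 193 mm) begins 47 mm behind the grasp point.
Start: joints at [83.829, 20.546, 0.682, 0, -70.136, -16.507], TCP at [0.26, 0.623, 0.227] pointing down, gripper open.
Joint ranges: [-176.03, 176.03], [-82.01, 121.73], [-58.28, 71.71], [-173.87, 95.51], [-174.79, -0.11], [-173.66, 173.66]. Speed limits (degrees/s): [136.94, 136.94, 172.46, 180, 180, 180].

## Interface

Orientations are given as [roll, pitch, yaw] about the fixed x, y, z axes, in that order (R = Rz(yaw) Ry(pitch) Rx(roll)).
In Python, from plant import ctrl gives the robot as it stands.
- The arm moves only by the tool step_arm, never from a script. Its argument "rows" is a list that holds one entry, the list of rows, each a list of 7 numbers: the gripper command: -1 is shut, 1 is fully open, values between are in proportion, then the shift along the world's x, y, z in cm, then the turn, a rotation vector about the world's x, y, z in degrees. In form: [[[fingers, tx, ty, tz, rx, ry, rz], ...]]. A call has 1 to 12 rows; each row shifts and turns the commanded pose from where the row before left it; what a row does not reach is not made up. A row lasts 1/8 s, in which the tool goes at most 62.5 mm and 10.7 degrees, less where a joint would pass 70% of its speed; a pose out of reach is approached as far as the arm can. A call is refused whole if a number of a shift passes 6.25 or a number of a turn 10.7, either way. A call with a gripper value outside its range is refused whole. The fingers move at their own pace and stop on an object; the grip force is fixed at half the most. Time passes only in rows, so rows that do not move let the fingers close. It gives the time, the measured TCP pose, the force and the opening at its end, in the units of the state.
- ctrl.get_obs(): the state, without advancing time (a new reading comes with each control period).
- ctrl.snapshot(name): name is "scene" or "top" or "wrist"; returns the picture (384x512x3 uint8, blue, green, red); there is no depth.
- ctrl.camera_params(name): a dict with "vertical_fov" (degrees; the focal length in pixels is half the picture's height over the tangent of half this angle, whatever the lens; pixels are square), "cx", "cy" (the principal point, pixels), "rvec" (rotation vector, rad) and "tvec" (3), from world to camera coordinates, as OpenCV has them. Camera axes: x right, y down, z forward; pixel columns grow to the right and rows downward; lengths in m; the calibration is good to about 2 mm. A picture is of the moment at which its call begins: read the wrist's pose just before it. camera_params takes no time and is no camera call; for the wrist camera it gives the pose at the moment of the call.
- ctrl.close_job(): hands the job in, once; it reports no verdict.
The state is a dict: "clock": time; "joint_pos": joint angles; "qvel": joint speeds; "tau": joint torques, N m; "tool_pos": TCP position; "orientation": TCP orientation; "force": force on the tool from outside, world axes, zero at the start; "moment": the same for the moment, N m; "opening": finger opening in m.
Only numpy, scipy, OpenCV 4.12 (cv2) and the standard library are available. Lean on these libraries where they do the work, as an engineer would, in place of code of your own. Each camera call takes 0.05 s, during which the arm holds its last target. There are 200 camera calls.

## Task

Get the marking-out plate ready for scribing: using its black grip, slide the straightedge flat along the plate, without picking it up, until its graduated edge touches both red marker pins at once. Then set the brass weight gently upright on the blue disc so that it holds the straightedge there, still against both pins, and let go. Leave the oil bottle, the loupe and the eraser where they are.

Things in the scene. Friction and masses are not known exactly. Their poses are not given: they have to be found in the camera images.
- plate: Dark steel marking-out plate, 200 (its x) x 290 (its y) x 8 mm thick, fixed on the bench; may be turned. Origin at the centre of its underside, z up, x roughly away from the robot.
- straightedge: Loose aluminium straightedge lying on the plate, 36 (its x) x 240 (its y) x 6 mm thick, 250 g; slides freely, but sticks by friction if pressed down. Origin at the centre of its underside, z up. Its graduated working edge is at x = +18 mm, facing the pins, away from the robot. Black grip block on its middle: 14 (x) x 60 mm (y), from 6 to 34 mm above its underside. Blue disc near its +y end.
- blue_disc (a point): Centre of the flat blue disc (32 mm across) printed on the straightedge's top face, 78 mm from its middle toward its +y end; z up.
- pin_left: Red magnetic marker pin, standing immovably on a white scribed cross on the plate, the one farther to the left (+y). Round foot of 14 mm diameter, 9 mm tall, which is what the straightedge touches; narrower head up to 22 mm. Origin at the centre of its foot's underside, on the plate's top.
- pin_right: The same kind of red marker pin, the one farther to the right (-y). The two stand about 130 to 160 mm apart on the far side of the straightedge.
- weight: Loose brass weight standing on the plate beyond the pins, at the far left or far right corner; about 0.3 to 0.5 kg. Round body 36 mm in diameter up to 26 mm; then a thin neck; a knob 24 mm in diameter from 42 to 58 mm above its underside, to be grasped. Origin at the centre of its underside, z up.
- oil_bottle: Amber glass bottle with black cap, 30 mm diameter, 56 mm tall, standing on the plate's other far corner; loose. Origin at the centre of its underside.
- loupe: Black eye loupe, 38 mm diameter, 31 mm tall, standing loose on the bench left of the plate. Origin at the centre of its underside.
- rubber_eraser: Blue and white eraser, 17 x 26 x 11 mm, lying loose on the bench right of the plate. Origin at the centre of its underside.
Not all that is in view belongs to the job. Leave any green look-alike of the weight alone.

How it is judged (in metres and radians):
On the way, in this order (a step that is already met when the one before it is completed fails the run):
1. the straightedge lies flat and still on the plate with its graduated edge against both pins (x of pin_left in the frame of straightedge between 0.0225 and 0.027 m and y of pin_left in the frame of straightedge between -0.12 and 0.12 m and x of pin_right in the frame of straightedge between 0.0225 and 0.027 m and y of pin_right in the frame of straightedge between -0.12 and 0.12 m and angle between straightedge's own z axis and vertical below 0.05 rad and z of straightedge in the frame of plate between 0.005 and 0.011 m and linear speed of straightedge below 0.01 m/s), for 0.2 s.
2. the weight stands on the blue disc, let go, with the straightedge still against both pins (all of step 1 and horizontal distance between weight and blue_disc below 0.012 m and z of weight in the frame of blue_disc between -0.003 and 0.003 m and angle between weight's own z axis and vertical below 0.08 rad and linear speed of weight below 0.01 m/s and contact force between the fingers and weight below 0.1 N), for 0.2 s.
At the end, for the whole second after the job is handed in: The straightedge lies flat and still, its graduated edge within 2 mm of both red pins; the brass weight stands upright, still and released on it, within 12 mm of the blue disc's centre; the bottle, loupe and eraser are upright within 20 mm of where they began (all of step 2 and angle between each of oil_bottle, loupe, rubber_eraser's own z axis and vertical below 0.3 rad and distance of each of oil_bottle, loupe, rubber_eraser from where it was at the start of the episode below 0.02 m); the robot touches nothing.
It fails at once if the straightedge is picked up (its middle raised more than 20 mm off the plate, or tipped over 0.25 rad) (z of straightedge in the frame of plate above 0.028 m or angle between straightedge's own z axis and vertical above 0.25 rad).
It fails at once if the weight is dropped (falls free faster than 0.4 m/s) or tipped over ((linear speed of weight above 0.4 m/s and contact force between the fingers and weight below 0.1 N) or angle between weight's own z axis and vertical above 0.8 rad).
It fails at once if the bottle, the loupe or the eraser is shifted more than 20 mm or tipped (distance of any of oil_bottle, loupe, rubber_eraser from where it was at the start of the episode above 0.02 m or angle between any of oil_bottle, loupe, rubber_eraser's own z axis and vertical above 0.3 rad).
It also fails if it takes over 48 s, if anything falls off the work surface, if the arm or the gripper's body presses on something with over 40 N, if the wrist force passes 120 N, or if a joint passes its speed limit or range.

## Working session

There is one attempt and no reset: what is moved stays moved. The work goes in short steps, Python scripts to look and compute and a tool call to move; the robot and the scene stay as the last step left them, time stands still between calls to the robot, and variables do not carry over. Pictures are saved under pics/ and viewed, about 8 in all and at most 12, crops included, and the job is handed in when it is done.

Besides the shell and the picture viewer there is one more tool, called after "Request:" as a command line: name --argument value ..., lists and objects as JSON in quotes. step_arm: Moves the arm, as the interface text tells. Its arguments: {"type":"object","properties":{"rows":{"type":"array"}},"required":["rows"]}

```bash
ls; mkdir -p pics; python3 - <<'E'
from plant import ctrl
import cv2,numpy as np
print(ctrl.get_obs())
a=ctrl.snapshot("top");b=ctrl.snapshot("scene")
cv2.imwrite("pics/top.png",a);cv2.imwrite("pics/scene.png",b)
print(ctrl.camera_params("top"),ctrl.camera_params("scene"))
E
```

```text
pics
{'clock': 0.0, 'joint_pos': array([ 8.38299095e+01,  2.05922000e+01,  6.32517044e-01, -2.11514644e-02,
       -7.01381203e+01, -1.65075826e+01]), 'qvel': array([ 0.01530139,  0.05469682, -0.08497384, -0.0513838 , -0.093863  ,
        0.10368454]), 'tau': array([-7.50570180e-04, -5.82735193e+01,  2.93040454e+01,  6.99710503e+00,
        6.87916239e-03, -1.84010605e-04]), 'tool_pos': array([0.26006328, 0.62232808, 0.22560129]), 'orientation': array([-8.99005778e+01,  8.72886895e-03,  1.57315131e+02]), 'force': array([-0.05379496,  1.27973362, -0.48848546]), 'moment': array([0.00712135, 0.00318122, 0.00544505]), 'opening': 0.08786919885000037}
{'vertical_fov': 45.311640335473164, 'cx': 256.6214011265371, 'cy': 198.78139147274794, 'rvec': array([ 2.18800068, -2.17051574,  0.06797424]), 'tvec': array([0.13205956, 0.4984817 , 1.04715477])} {'vertical_fov': 43.75386783477414, 'cx': 260.1246750030053, 'cy': 197.19030715202302, 'rvec': array([ 2.01919679,  0.42472528, -0.25028955]), 'tvec': array([-0.54532021,  0.0075697 ,  1.02686335])}
```

View pics/top.png

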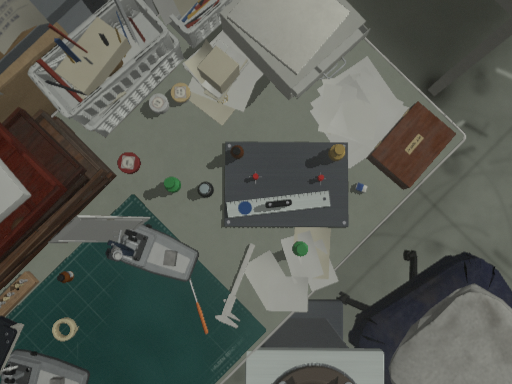

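View pics/scene.png

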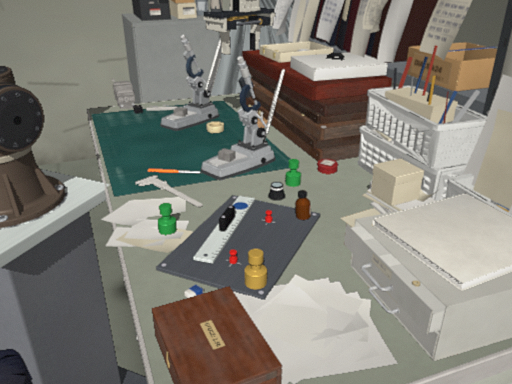

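Top view: plate centred near (286,185), straightedge grip (278,204), blue disc (245,207), pins (255,177) and (320,178), brass weight far right (338,152), bottle far left (237,152). The green look-alikes at (173,184) and (300,248) are left alone. Next: coarse positions.

```bash
cat > h.py <<'E'
import cv2,numpy as np
from plant import ctrl
def cam(p):
    f=192/np.tan(np.radians(p["vertical_fov"]/2)); R=cv2.Rodrigues(np.array(p["rvec"]))[0]; t=np.array(p["tvec"])
    return f,R,t,p["cx"],p["cy"]
def cast(p,uv,z):
    f,R,t,cx,cy=cam(p); o=-R.T@t; d=R.T@np.array([(uv[0]-cx)/f,(uv[1]-cy)/f,1]); return o+d*(z-o[2])/d[2]
def proj(p,X):
    f,R,t,cx,cy=cam(p); c=R@np.array(X)+t; return np.array([cx+f*c[0]/c[2],cy+f*c[1]/c[2]])
def blobs(im,lo,hi,amin):
    h=cv2.cvtColor(im,cv2.COLOR_BGR2HSV); m=cv2.inRange(h,lo,hi)
    n,l,s,c=cv2.connectedComponentsWithStats(m)
    return [(c[i].round(1),s[i]) for i in range(1,n) if s[i][4]>=amin],l
E
python3 - <<'E'
from h import *
p=ctrl.camera_params("top")
for n,uv,z in [("weightknob",(338,152),.05),("bottle",(237,152),.06),("pinL",(255,177),.03),("pinR",(320.5,178),.03),("disc",(245,207.5),.014),("grip",(278,203.5),.042),("seL",(227.5,211),.014),("seR",(329.5,200),.014),("loupe",(205,189),.03),("eraser",(361,187),.01),("plTL",(223,142),.008),("plBR",(348.5,227),.008),("plTR",(348,142),.008),("plBL",(223,228),.008),("green",(300,248),.05)]:
    print(n,cast(p,uv,z).round(3))
o=ctrl.get_obs();q=ctrl.camera_params("wrist");f,R,t,_,_=cam(q);print(proj(p,o["tool_pos"]),-R.T@t,R.T@[0,0,1],R.T@[1,0,0],q["vertical_fov"],q["cx"],q["cy"])
E
```

```text
weightknob [ 0.603 -0.047  0.05 ]
bottle [0.599 0.181 0.06 ]
pinL [0.547 0.14  0.03 ]
pinR [ 0.546 -0.01   0.03 ]
disc [0.477 0.163 0.014]
grip [0.485 0.087 0.042]
seL [0.469 0.204 0.014]
seR [ 0.496 -0.033  0.014]
loupe [0.518 0.255 0.03 ]
eraser [ 0.528 -0.107  0.01 ]
plTL [0.632 0.217 0.008]
plBR [ 0.434 -0.078  0.008]
plTR [ 0.634 -0.078  0.008]
plBL [0.429 0.214 0.008]
green [0.386 0.038 0.05 ]
[ -9.4989336  317.01980145] [0.33243944 0.59211934 0.38453236] [-0.26720576  0.10940233 -0.95740911] [-0.38667586 -0.9222122   0.00253795] 64.935026431585 252.2672071297511 187.31013110770357
```

Request:
step_arm --rows '[[[1, 0, 0, 5, 0, 0, 0], [1, 0, 0, 5, 0, 0, 0], [1, 2.7, -5.5, 0, 0, 0, -6.1], [1, 2.7, -5.5, 0, 0, 0, -6.1], [1, 2.7, -5.5, 0, 0, 0, -6.1], [1, 2.7, -5.5, 0, 0, 0, -6.1], [1, 2.7, -5.5, 0, 0, 0, -6.1], [1, 2.7, -5.5, 0, 0, 0, -6.1], [1, 2.7, -5.5, 0, 0, 0, -6.1], [1, 2.7, -5.5, 0, 0, 0, -6.1], [1, 2.7, -5.5, 0, 0, 0, -6.1], [1, 2.7, -5.5, 0, 0, 0, -6.1]]]'

```text
clock: 1.6
tool_pos: [0.5306, 0.0709, 0.3265]
orientation: [-90.0, -0.0, 96.1]
force: [1.2, 0.7, 0.2]
opening: 0.0875
```

Request:
step_arm --rows '[[[1, 0, 0, -5, 0, 0, 0], [1, 0, 0, -5, 0, 0, 0], [1, 0, 0, -3, 0, 0, 0], [1, 0, 0, 0, 0, 0, 0], [1, 0, 0, 0, 0, 0, 0]]]'

```text
clock: 2.22
tool_pos: [0.531, 0.0731, 0.1979]
orientation: [-90.1, 0.0, 96.4]
force: [0.5, 0.1, 0.4]
opening: 0.0872
```

```bash
python3 - <<'E'
from h import *
import json
o=ctrl.get_obs();p=ctrl.camera_params("wrist");a=ctrl.snapshot("wrist");cv2.imwrite("pics/w1.png",a)
json.dump({k:np.array(v).tolist() for k,v in p.items()},open("w1.json","w"))
print(o["tool_pos"],o["orientation"],o["force"])
for n,lo,hi in [("red",(0,120,60),(8,255,255)),("red2",(172,120,60),(180,255,255)),("blue",(105,120,50),(130,255,255)),("brass",(12,100,60),(28,255,255))]:
    for b in blobs(a,lo,hi,60)[0]: print(n,b)
E
```

```text
[0.53103295 0.07306194 0.19787409] [-9.00841913e+01  4.78136342e-04  9.63502082e+01] [0.46540946 0.13678252 0.38820135]
red (array([245.5,  87.5]), array([240,  81,  12,  14, 138], dtype=int32))
red (array([230.5, 218.9]), array([225, 211,  12,  17, 159], dtype=int32))
blue (array([287.3, 240.8]), array([276, 230,  24,  22, 419], dtype=int32))
brass (array([189.6,  40.9]), array([ 169,   20,   42,   44, 1368], dtype=int32))
brass (array([184.1, 244.6]), array([176, 233,  16,  26, 337], dtype=int32))
brass (array([ 88.3, 274.3]), array([ 77, 248,  29,  53, 750], dtype=int32))
brass (array([416.1, 274.1]), array([399, 248,  29,  53, 751], dtype=int32))
brass (array([381.2, 320.4]), array([ 224,  310,  288,   18, 3676], dtype=int32))
```

View pics/w1.png

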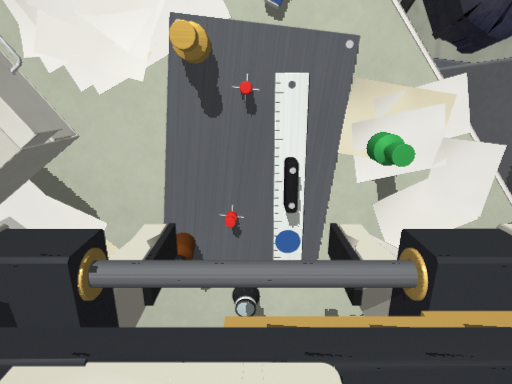

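Wrist view: pins at (245,88) and (231,219), disc at (287,241), grip at (291,184), brass weight at (187,40); green look-alike at (390,150), not to be used.

```bash
python3 - <<'E'
from h import *
import json
p=json.load(open("w1.json"));a=cv2.imread("pics/w1.png")
h=cv2.cvtColor(a,cv2.COLOR_BGR2HSV).astype(int)
L=[];Rr=[]
for v in range(90,225,3):
    row=(h[v,:,2]>150)&(h[v,:,1]<60); run=np.where(row[265:325])[0]+265
    if len(run)>5:
        L.append(cast(p,(run[0]-.5,v),.014));Rr.append(cast(p,(run[-1]+.5,v),.014))
for n,P in(("far",L),("near",Rr)):
    P=np.array(P)[:,:2];c=np.polyfit(P[:,1],P[:,0],1)
    r=P[:,0]-np.polyval(c,P[:,1]);k=abs(r)<.0015;c=np.polyfit(P[k,1],P[k,0],1);print(n,"x=%.4f%+.4f y"%(c[1],c[0]),"deg",np.degrees(np.arctan(-c[0])),k.sum(),r[k].std())
print("disc",cast(p,(287.3,240.8),.014))
m=((h[150:220,278:306,2]<60)).astype(np.uint8);ys,xs=np.where(m)
print("grip",cast(p,(xs.mean()+278,ys.mean()+150),.04),xs.min()+278,xs.max()+278,ys.min()+150,ys.max()+150)
for n,uv in(("R",(245.5,87.5)),("L",(230.5,218.9))): print("pin",n,cast(p,uv,.028))
g=h;b=((h[...,0]>12)&(h[...,0]<28)&(h[...,1]>100)&(h[...,2]>60));print()
crop=cv2.resize(a[0:110,150:270],None,fx=5,fy=5,interpolation=2);cv2.imwrite("pics/c1.png",crop)
E
```

```text
far x=0.5152-0.1209 y deg 6.895055988873759 44 0.0004687785756489621
near x=0.4785-0.1196 y deg 6.817708936201711 45 0.000336035719379144
disc [0.47734453 0.16215407 0.014     ]
grip [0.48837064 0.08195423 0.04      ] 284 297 158 212
pin R [ 0.54782147 -0.01319409  0.028     ]
pin L [0.55023498 0.1345635  0.028     ]
```

View pics/c1.png

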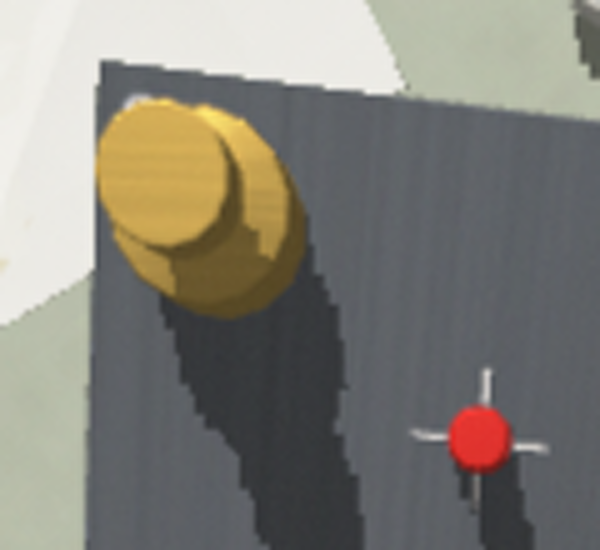

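Request:
step_arm --rows '[[[1, -2.2, 0.5, -4, 0, 0, 0.5], [1, -2.2, 0.6, -4, 0, 0, 0], [1, 0, 0, -4, 0, 0, 0], [1, 0, 0, -3, 0, 0, 0], [1, 0, 0, -1.5, 0, 0, 0], [1, 0, 0, -1, 0, 0, 0], [1, 0, 0, -0.3, 0, 0, 0], [1, 0, 0, 0, 0, 0, 0], [1, 0, 0, 0, 0, 0, 0]]]'

```text
clock: 3.4
tool_pos: [0.4867, 0.084, 0.0193]
orientation: [-90.1, -0.0, 96.8]
force: [-0.2, 0.0, -0.6]
opening: 0.0878
```

```bash
python3 - <<'E'
from h import *
p=ctrl.camera_params("wrist")
print(cast(p,(182.4,34.6),.066) if 0 else "")
import json
w=json.load(open("w1.json"))
print("weight top",cast(w,(182.4,34.6),.066)); o=ctrl.get_obs(); print(o["tool_pos"],o["orientation"],o["force"])
a=ctrl.snapshot("wrist");cv2.imwrite("pics/w2.png",a)
E
```

```text
weight top [ 0.60614389 -0.04988638  0.066     ]
[0.48673542 0.08403264 0.01926715] [-9.00701234e+01 -2.80520993e-02  9.68275575e+01] [-0.2288239   0.00303856 -0.5989921 ]
```

View pics/w2.png

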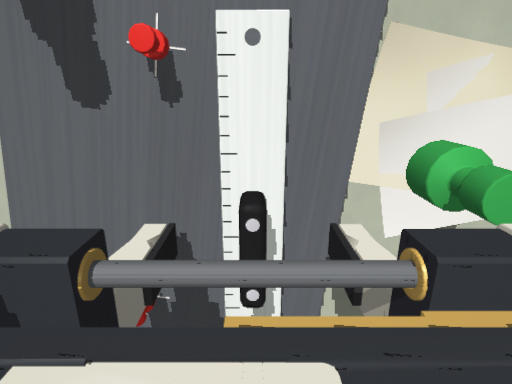

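The grip block (253,250) sits centred between the open fingers, with the right pin at (150,40). Close.

Request:
step_arm --rows '[[[-1, 0, 0, 0, 0, 0, 0], [-1, 0, 0, 0, 0, 0, 0], [-1, 0, 0, 0, 0, 0, 0], [-1, 0, 0, 0, 0, 0, 0], [-1, 0, 0, 0, 0, 0, 0], [-1, 0, 0, 0, 0, 0, 0]]]'

```text
clock: 4.2
tool_pos: [0.4863, 0.0838, 0.0186]
orientation: [-90.0, 0.0, 96.8]
force: [-0.3, -0.1, 0.3]
opening: 0.033
```

Request:
step_arm --rows '[[[-1, 0, 0, 0, 0, 0, 0], [-1, 0, 0, 0, 0, 0, 0], [-1, 0, 0, 0, 0, 0, 0], [-1, 0, 0, 0, 0, 0, 0]]]'

```text
clock: 4.7
tool_pos: [0.4863, 0.0838, 0.0186]
orientation: [-90.0, -0.0, 96.8]
force: [0.6, 0.1, -0.7]
opening: 0.0139
```

Request:
step_arm --rows '[[[-1, 0.4, 0, 0, 0, 0, -1], [-1, 0.4, 0, 0, 0, 0, -1], [-1, 0.4, 0, 0, 0, 0, -1], [-1, 0.4, 0, 0, 0, 0, -1], [-1, 0.4, 0, 0, 0, 0, -1], [-1, 0.4, 0, 0, 0, 0, -1], [-1, 0.4, 0, 0, 0, 0, -1], [-1, 0.4, 0, 0, 0, 0, -0.8], [-1, 0, 0, 0, 0, 0, 0]]]'

```text
clock: 5.82
tool_pos: [0.5182, 0.0835, 0.0186]
orientation: [-90.0, 0.0, 89.0]
force: [-1.7, -2.4, 4.0]
opening: 0.0137
```

```bash
python3 - <<'E'
from h import *
o=ctrl.get_obs(); print(o["tool_pos"],o["orientation"],o["force"],o["moment"],o["opening"])
a=ctrl.snapshot("wrist");cv2.imwrite("pics/w3.png",a)
p=ctrl.camera_params("top");t=ctrl.snapshot("top");cv2.imwrite("pics/t3.png",t)
E
```

```text
[0.51824771 0.08346169 0.01859523] [-8.99678844e+01  2.63179551e-02  8.89687509e+01] [-1.71240966 -2.36783177  3.99945454] [-0.39384574  0.77871405  0.01406552] 0.013724955903740827
```

View pics/w3.png

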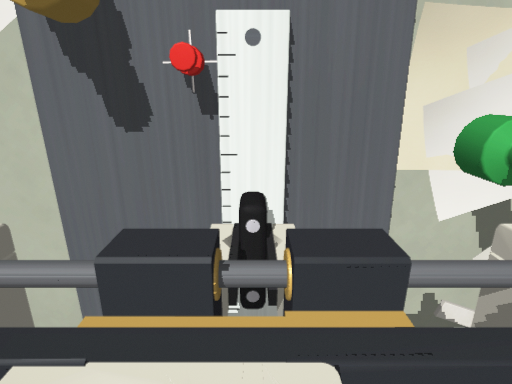

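Straightedge held (width 13.7 mm), right pin's foot (190,62) about 6 mm from the edge. Creep forward, watching force.

Request:
step_arm --rows '[[[-1, 0.2, 0, 0, 0, 0, 0], [-1, 0.2, 0, 0, 0, 0, 0], [-1, 0, 0, 0, 0, 0, 0]]]'

```text
clock: 6.3
tool_pos: [0.5216, 0.0834, 0.0186]
orientation: [-89.9, 0.0, 89.0]
force: [-5.4, -1.0, 6.5]
opening: 0.0138
```

```bash
cat > s.py <<'E'
from h import *
o=ctrl.get_obs(); print(o["clock"],o["tool_pos"].round(4),o["orientation"].round(2),o["force"].round(2),o["moment"].round(3),round(o["opening"],4))
E
python3 s.py
```

```text
6.3 [0.5216 0.0834 0.0186] [-8.993e+01  3.000e-02  8.900e+01] [-5.4  -0.96  6.48] [-0.215  1.784 -0.03 ] 0.0138
```

Request:
step_arm --rows '[[[-1, 0.1, 0, 0, 0, 0, 0], [-1, 0, 0, 0, 0, 0, 0]]]'

```text
clock: 6.55
tool_pos: [0.5224, 0.0834, 0.0186]
orientation: [-89.9, 0.0, 89.0]
force: [-5.8, 0.2, 8.2]
opening: 0.0137
```

```bash
python3 s.py
```

```text
6.55 [0.5224 0.0834 0.0186] [-8.991e+01  3.000e-02  8.900e+01] [-5.75  0.16  8.18] [-0.055  2.117 -0.02 ] 0.0137
```

Request:
step_arm --rows '[[[-1, 0.1, 0, 0, 0, 0, 0], [-1, 0, 0, 0, 0, 0, 0]]]'

```text
clock: 6.8
tool_pos: [0.5234, 0.0834, 0.0186]
orientation: [-89.9, 0.0, 89.0]
force: [-6.1, -1.3, 7.3]
opening: 0.0137
```

```bash
python3 s.py
```

```text
6.8 [0.5234 0.0834 0.0186] [-8.991e+01  4.000e-02  8.900e+01] [-6.06 -1.27  7.34] [-3.900e-02  2.126e+00 -1.000e-03] 0.0137
```

Request:
step_arm --rows '[[[-1, 0.05, 0, 0.03, 0, 0, 0], [-1, 0.05, 0, 0, 0, 0, 0], [-1, 0, 0, 0, 0, 0, 0]]]'

```text
clock: 7.18
tool_pos: [0.5248, 0.0838, 0.0186]
orientation: [-89.9, 0.0, 89.0]
force: [-3.7, 0.7, 2.4]
opening: 0.0138
```

```bash
python3 s.py
```

```text
7.175 [0.5248 0.0838 0.0186] [-8.995e+01  1.000e-02  8.902e+01] [-3.73  0.73  2.41] [0.659 1.613 0.033] 0.0138
```

Request:
step_arm --rows '[[[-1, 0.05, 0, 0, 0, 0, 0], [-1, 0.05, 0, 0, 0, 0, 0], [-1, 0, 0, 0, 0, 0, 0]]]'

```text
clock: 7.55
tool_pos: [0.5249, 0.0837, 0.0186]
orientation: [-89.9, 0.0, 89.0]
force: [-9.1, 4.3, 6.2]
opening: 0.0137
```

```bash
python3 s.py
```

```text
7.55 [0.5249 0.0837 0.0186] [-8.987e+01  2.000e-02  8.900e+01] [-9.06  4.34  6.21] [1.442 3.182 0.109] 0.0137
```

Request:
step_arm --rows '[[[-1, 0.08, 0, 0.02, 0, 0, 0], [-1, 0, 0, 0, 0, 0, 0], [-1, 0, 0, 0, 0, 0, 0]]]'

```text
clock: 7.92
tool_pos: [0.525, 0.0837, 0.0187]
orientation: [-89.8, 0.0, 89.0]
force: [-11.5, 4.8, 6.8]
opening: 0.0139
```

```bash
python3 s.py; python3 - <<'E'
from h import *
a=ctrl.snapshot("wrist");cv2.imwrite("pics/c4.png",cv2.resize(a[0:220,120:320],None,fx=2.7,fy=2.7))
t=ctrl.snapshot("top");cv2.imwrite("pics/t4.png",cv2.resize(t[130:240,210:360],None,fx=4,fy=4))
E
```

```text
7.925 [0.525  0.0837 0.0187] [-8.981e+01  3.000e-02  8.899e+01] [-11.53   4.81   6.8 ] [1.926 4.144 0.084] 0.0139
```

View pics/c4.png

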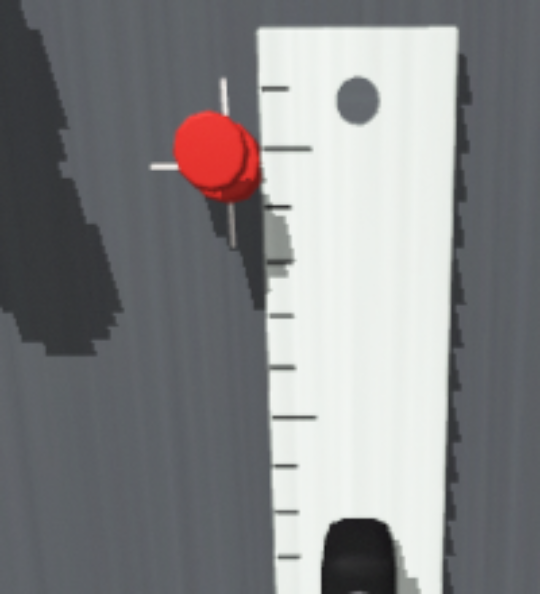

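Right pin's foot (after crop scale, about (215,60)) touches the edge, and Mz fell while the push rose, so both pins bear. Relieve, then release.

Request:
step_arm --rows '[[[-1, -0.1, 0.05, 0.04, 0, 0, 0], [-1, 0, 0, 0, 0, 0, 0]]]'

```text
clock: 8.28
tool_pos: [0.5249, 0.0838, 0.0188]
orientation: [-89.9, 0.0, 89.0]
force: [-6.1, 1.3, -1.3]
opening: 0.0139
```

```bash
python3 s.py
```

```text
8.275 [0.5249 0.0838 0.0188] [-8.988e+01  5.000e-02  8.900e+01] [-6.14  1.27 -1.32] [0.393 2.092 0.115] 0.0139
```

Request:
step_arm --rows '[[[-0.3, 0, 0, 0, 0, 0, 0], [-0.3, 0, 0, 0, 0, 0, 0], [-0.3, 0, 0, 0, 0, 0, 0], [-0.3, 0, 0, 0, 0, 0, 0]]]'

```text
clock: 8.78
tool_pos: [0.5265, 0.0844, 0.0196]
orientation: [-90.0, -0.0, 89.0]
force: [0.3, -0.8, 0.6]
opening: 0.0305
```

```bash
python3 s.py
```

```text
8.775 [0.5265 0.0844 0.0196] [-9.004e+01 -2.000e-02  8.902e+01] [ 0.32 -0.79  0.65] [ 0.039 -0.038 -0.009] 0.0305
```

Request:
step_arm --rows '[[[-0.3, 0, 0, 1, 0, 0, 0], [-0.3, 0, 0, 3, 0, 0, 0], [-0.3, 0, 0, 5, 0, 0, 0], [0.2, 0, 0, 5, 0, 0, 0], [0.2, 0, 0, 3, 0, 0, 0], [0.2, 0, 0, 0, 0, 0, 0], [0.2, 0, 0, 0, 0, 0, 0]]]'

```text
clock: 9.65
tool_pos: [0.5256, 0.0842, 0.1895]
orientation: [-90.0, -0.0, 89.0]
force: [1.0, 0.3, -0.1]
opening: 0.0521
```

```bash
python3 - <<'E'
from h import *
p=ctrl.camera_params("wrist");a=ctrl.snapshot("wrist");cv2.imwrite("pics/w5.png",a)
o=ctrl.get_obs();print(o["tool_pos"],o["orientation"])
for n,lo,hi,z in [("red",(0,120,60),(8,255,255),.03),("blue",(105,120,50),(130,255,255),.014)]:
    for b in blobs(a,lo,hi,60)[0]: print(n,b,cast(p,b[0],z))
h=cv2.cvtColor(a,cv2.COLOR_BGR2HSV).astype(int);L=[];R=[]
for v in range(60,225,3):
    r=np.where((h[v,235:320,2]>150)&(h[v,235:320,1]<60))[0]+235
    if len(r)>5:L.append(cast(p,(r[0]-.5,v),.014));R.append(cast(p,(r[-1]+.5,v),.014))
for P in(L,R):
    P=np.array(P)[:,:2];k=np.ones(len(P),bool)
    for _ in range(4):
        c=np.polyfit(P[k,1],P[k,0],1);k=abs(P[:,0]-np.polyval(c,P[:,1]))<.0015
    print(c,k.sum())
cv2.imwrite("pics/c5.png",cv2.resize(a[0:270,150:350],None,fx=2.2,fy=2.2))
E
```

```text
[0.52545888 0.08405849 0.188915  ] [-8.99418237e+01  1.67569538e-02  8.90135882e+01]
red (array([228.8,  77.6]), array([222,  71,  14,  15, 156], dtype=int32)) [ 0.54723836 -0.01278084  0.03      ]
red (array([231.8, 215.2]), array([226, 207,  12,  17, 163], dtype=int32)) [0.54982914 0.13397433 0.03      ]
blue (array([253.2, 232.1]), array([241, 221,  25,  23, 460], dtype=int32)) [0.52603553 0.16289038 0.014     ]
[0.01717065 0.54150235] 50
[0.01513846 0.50544333] 47
```

View pics/c5.png

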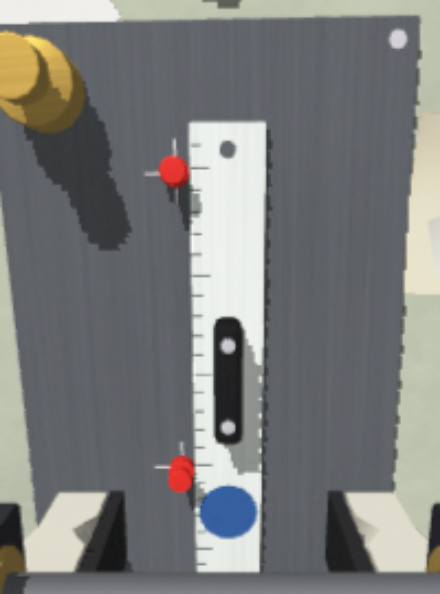

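Both pins sit at equal measured offset (6.0 mm) from the edge, the straightedge is in contact; disc at (.526,.163). Now toward the weight, re-measuring from nearer.

Request:
step_arm --rows '[[[0.2, 2.5, -1.5, 0, 0, 0, 0], [0.2, 2.5, -1.5, 0, 0, 0, 0], [0.2, 2.5, -1.5, 0, 0, 0, 0], [0.2, 0, -1, 0, 0, 0, 0], [0.2, 0, 0, 0, 0, 0, 0], [0.2, 0, 0, 0, 0, 0, 0]]]'

```text
clock: 10.45
tool_pos: [0.6004, 0.0295, 0.1893]
orientation: [-90.0, 0.0, 89.0]
force: [0.2, 0.3, 0.2]
opening: 0.0528
```

```bash
python3 - <<'E'
from h import *
p=ctrl.camera_params("wrist");a=ctrl.snapshot("wrist");cv2.imwrite("pics/c6.png",cv2.resize(a[:230,120:400],None,fx=2.5,fy=2.5))
o=ctrl.get_obs();print(o["tool_pos"],o["orientation"])
h=cv2.cvtColor(a,cv2.COLOR_BGR2HSV)
for b in blobs(a,(12,100,60),(28,255,255),300)[0]: print(b)
for X in ([.606,-.05,.066],[.606,-.05,.008]): print("pred",proj(p,X))
g=cv2.medianBlur(h[...,2],3)
c=cv2.HoughCircles(g[:230],cv2.HOUGH_GRADIENT,1,10,param1=80,param2=14,minRadius=10,maxRadius=18)
if c is not None:
    for u,v,r in c[0][:8]: print(u,v,r,cast(p,(u,v),.066))
E
```

```text
[0.60053123 0.02967241 0.18949218] [-8.99957940e+01 -5.30445757e-03  8.90490985e+01]
(array([244.4,  95.5]), array([ 227,   77,   36,   38, 1032], dtype=int32))
(array([149. , 274.4]), array([141, 248,  20,  53, 540], dtype=int32))
(array([355.4, 274.3]), array([344, 248,  20,  53, 523], dtype=int32))
(array([249.4, 294.5]), array([238, 288,  25,  19, 316], dtype=int32))
(array([332.6, 320.2]), array([ 154,  310,  337,   18, 4299], dtype=int32))
pred [244.36310467  95.6652213 ]
pred [245.69399552  95.8027634 ]
244.5 95.5 17.4 [ 0.60587399 -0.05013912  0.066     ]
52.5 127.5 14.1 [ 0.78338904 -0.02514437  0.066     ]
448.5 170.5 16.3 [0.41177029 0.02227769 0.066     ]
323.5 36.5 11.4 [ 0.53763019 -0.0968115   0.066     ]
471.5 179.5 11.8 [0.38796844 0.03166674 0.066     ]
21.5 98.5 11.8 [ 0.80581912 -0.05117573  0.066     ]
```

View pics/c6.png

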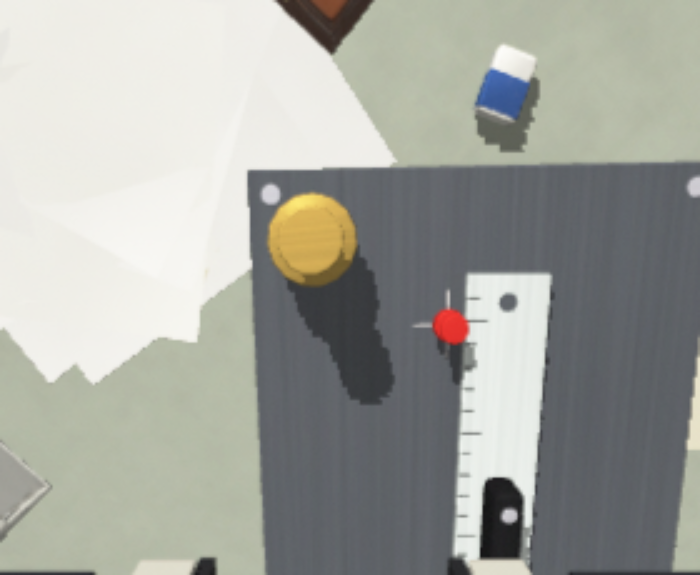

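Brass weight (crop (312,238)), knob from straight overhead at (.606,-.050); it is the only brass one, on the plate's far right corner. Descend.

Request:
step_arm --rows '[[[0.2, 0.5, -4, 0, 0, 0, 0], [0.2, 0, -4, -2, 0, 0, 0], [0.2, 0, 0, -4, 0, 0, 0], [0.2, 0, 0, -4, 0, 0, 0], [0.2, 0, 0, -3, 0, 0, 0], [0.2, 0, 0, -1.5, 0, 0, 0], [0.2, 0, 0, -0.5, 0, 0, 0], [0.2, 0, 0, 0, 0, 0, 0], [0.2, 0, 0, 0, 0, 0, 0]]]'

```text
clock: 11.62
tool_pos: [0.6069, -0.0505, 0.0407]
orientation: [-90.1, -0.0, 89.0]
force: [-0.0, -0.2, -0.7]
opening: 0.0525
```

Request:
step_arm --rows '[[[-1, 0, 0, 0, 0, 0, 0], [-1, 0, 0, 0, 0, 0, 0], [-1, 0, 0, 0, 0, 0, 0], [-1, 0, 0, 0, 0, 0, 0], [-1, 0, 0, 0, 0, 0, 0], [-1, 0, 0, 0, 0, 0, 0]]]'

```text
clock: 12.38
tool_pos: [0.6064, -0.0507, 0.0396]
orientation: [-90.0, 0.0, 89.0]
force: [1.4, -0.2, 0.9]
opening: 0.0227
```

```bash
python3 s.py
```

```text
12.375 [ 0.6064 -0.0507  0.0396] [-90.04   0.    89.03] [ 1.44 -0.22  0.94] [-0.037 -0.6    0.022] 0.0227
```

Request:
step_arm --rows '[[[-1, 0, 0, 0.5, 0, 0, 0], [-1, 0, 0, 1, 0, 0, 0], [-1, 0, 0, 1.5, 0, 0, 0], [-1, 0, 0, 2, 0, 0, 0], [-1, 0, 0, 2, 0, 0, 0], [-1, 0, 0, 1, 0, 0, 0], [-1, 0, 0, 0, 0, 0, 0]]]'

```text
clock: 13.25
tool_pos: [0.6064, -0.0506, 0.1205]
orientation: [-90.1, -0.0, 89.0]
force: [0.3, -0.0, -4.7]
opening: 0.0232
```

```bash
python3 s.py
```

```text
13.25 [ 0.6064 -0.0506  0.1205] [-9.010e+01 -3.000e-02  8.902e+01] [ 0.29 -0.03 -4.7 ] [ 0.108 -0.005 -0.016] 0.0232
```

Request:
step_arm --rows '[[[-1, -1, 1, 0, 0, 0, 0], [-1, -1, 2, 0, 0, 0, 0], [-1, -1, 3, 0, 0, 0, 0], [-1, -1, 3.5, 0, 0, 0, 0], [-1, -1, 3.5, 0, 0, 0, 0], [-1, -1, 3, 0, 0, 0, 0], [-1, -1, 2.5, 0, 0, 0, 0], [-1, -0.7, 1.5, 0, 0, 0, 0], [-1, -0.3, 1, 0, 0, 0, 0], [-1, 0, 0.3, 0, 0, 0, 0], [-1, 0, 0, 0, 0, 0, 0], [-1, 0, 0, 0, 0, 0, 0]]]'

```text
clock: 14.75
tool_pos: [0.5262, 0.1617, 0.1194]
orientation: [-90.0, 0.0, 89.0]
force: [-0.3, 0.1, -4.7]
opening: 0.0229
```

```bash
python3 s.py;  python3 - <<'E'
from h import *
a=ctrl.snapshot("wrist");cv2.imwrite("pics/w7.png",a)
b=ctrl.snapshot("scene");cv2.imwrite("pics/s7.png",cv2.resize(b[170:310,150:340],None,fx=4,fy=4))
E
```

```text
14.75 [0.5262 0.1617 0.1194] [-8.999e+01  1.000e-02  8.897e+01] [-0.26  0.13 -4.74] [0.112 0.017 0.018] 0.0229
```

View pics/s7.png

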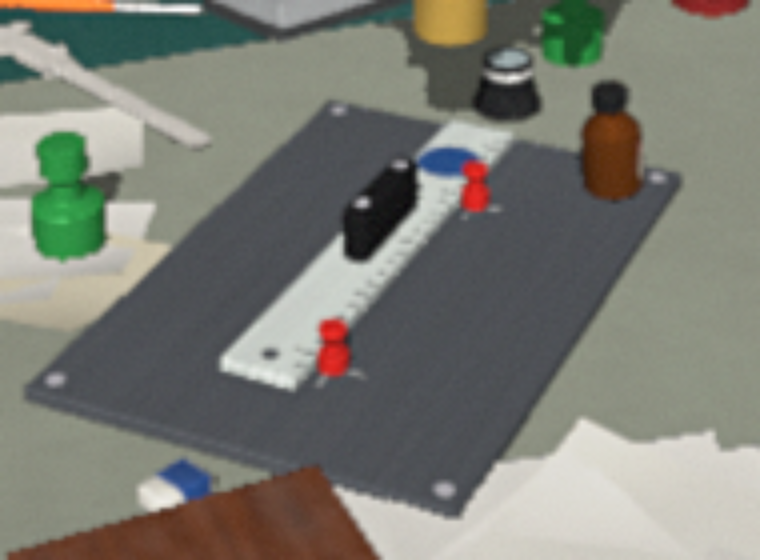

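Scene crop: both pins touch the edge, disc (450,160) clear, weight held above it at top. Lower.

Request:
step_arm --rows '[[[-1, 0, 0.1, -2, 0, 0, 0], [-1, 0, 0, -2, 0, 0, 0], [-1, 0, 0, -1.5, 0, 0, 0], [-1, 0, 0, -0.8, 0, 0, 0], [-1, 0, 0, -0.4, 0, 0, 0], [-1, 0, 0, -0.2, 0, 0, 0], [-1, 0, 0, 0, 0, 0, 0], [-1, 0, 0, 0, 0, 0, 0]]]'

```text
clock: 15.85
tool_pos: [0.5263, 0.1635, 0.0509]
orientation: [-90.0, -0.0, 89.0]
force: [0.6, -0.6, -5.2]
opening: 0.0228
```

```bash
python3 s.py
```

```text
15.85 [0.5263 0.1635 0.0509] [-9.004e+01 -2.000e-02  8.903e+01] [ 0.65 -0.58 -5.25] [ 0.078 -0.101 -0.022] 0.0228
```

Request:
step_arm --rows '[[[-1, 0, 0, -0.1, 0, 0, 0], [-1, 0, 0, -0.1, 0, 0, 0], [-1, 0, 0, -0.1, 0, 0, 0], [-1, 0, 0, 0, 0, 0, 0]]]'

```text
clock: 16.35
tool_pos: [0.526, 0.1632, 0.0473]
orientation: [-90.0, 0.0, 89.0]
force: [-0.4, -0.1, -5.2]
opening: 0.0231
```

```bash
python3 s.py
```

```text
16.35 [0.526  0.1632 0.0473] [-8.999e+01  1.000e-02  8.902e+01] [-0.36 -0.08 -5.18] [ 0.057 -0.038 -0.015] 0.0231
```

Request:
step_arm --rows '[[[-1, 0, 0, -0.07, 0, 0, 0], [-1, 0, 0, -0.05, 0, 0, 0], [-1, 0, 0, 0, 0, 0, 0]]]'

```text
clock: 16.73
tool_pos: [0.526, 0.1633, 0.0462]
orientation: [-90.0, 0.0, 89.0]
force: [0.5, 0.2, -5.2]
opening: 0.023
```

```bash
python3 s.py
```

```text
16.725 [0.526  0.1633 0.0462] [-89.99   0.    89.02] [ 0.49  0.24 -5.23] [ 0.073 -0.101 -0.031] 0.023
```

Request:
step_arm --rows '[[[-1, 0, 0, -0.05, 0, 0, 0], [-1, 0, 0, 0, 0, 0, 0]]]'

```text
clock: 16.98
tool_pos: [0.526, 0.1633, 0.0457]
orientation: [-90.0, 0.0, 89.0]
force: [0.4, -0.7, -3.4]
opening: 0.0233
```

```bash
python3 s.py
```

```text
16.975 [0.526  0.1633 0.0457] [-89.99   0.    89.02] [ 0.41 -0.7  -3.39] [ 0.076 -0.026 -0.05 ] 0.0233
```

Touching. Half a millimetre more to take off the load, then open.

Request:
step_arm --rows '[[[-1, 0, 0, -0.05, 0, 0, 0], [-1, 0, 0, 0, 0, 0, 0]]]'

```text
clock: 17.23
tool_pos: [0.5262, 0.1634, 0.0456]
orientation: [-90.0, -0.0, 89.0]
force: [-1.7, 0.2, -0.8]
opening: 0.0226
```

```bash
python3 s.py
```

```text
17.225 [0.5262 0.1634 0.0456] [-9.002e+01 -1.000e-02  8.903e+01] [-1.69  0.21 -0.82] [-0.056  0.214  0.007] 0.0226
```

Request:
step_arm --rows '[[[-0.2, 0, 0, 0, 0, 0, 0], [0.0, 0, 0, 0, 0, 0, 0], [0.1, 0, 0, 0, 0, 0, 0], [0.1, 0, 0, 0, 0, 0, 0], [0.1, 0, 0, 0, 0, 0, 0], [0.1, 0, 0, 0, 0, 0, 0]]]'

```text
clock: 17.98
tool_pos: [0.5261, 0.1633, 0.0453]
orientation: [-90.0, 0.0, 89.0]
force: [0.2, 0.2, -0.5]
opening: 0.0479
```

```bash
python3 s.py
```

```text
17.975 [0.5261 0.1633 0.0453] [-90.     0.    89.02] [ 0.2   0.16 -0.48] [ 0.044 -0.069 -0.008] 0.0479
```

Request:
step_arm --rows '[[[0.1, 0, 0, 1, 0, 0, 0], [0.1, 0, 0, 3, 0, 0, 0], [0.1, 0, 0, 5, 0, 0, 0], [0.1, 0, 0, 5, 0, 0, 0], [0.1, 0, 3, 0.5, 0, 0, 0], [0.1, 0, 3, 0, 0, 0, 0], [0.1, 0, 0, 0, 0, 0, 0], [0.1, 0, 0, 0, 0, 0, 0]]]'

```text
clock: 18.98
tool_pos: [0.5258, 0.2231, 0.1905]
orientation: [-90.0, 0.0, 89.0]
force: [-0.5, 0.5, -0.4]
opening: 0.0484
```

```bash
python3 - <<'E'
from h import *
p=ctrl.camera_params("wrist");a=ctrl.snapshot("wrist");cv2.imwrite("pics/w8.png",a)
o=ctrl.get_obs();print(o["clock"],o["tool_pos"],o["force"])
for n,lo,hi,z in [("red",(0,120,60),(8,255,255),.03),("brass",(12,100,60),(28,255,255),.072)]:
    for b in blobs(a,lo,hi,60)[0]:
        if b[0][1]<240: print(n,b,cast(p,b[0],z))
h=cv2.cvtColor(a,cv2.COLOR_BGR2HSV).astype(int);L=[]
for v in range(5,90,2):
    r=np.where((h[v,215:320,2]>150)&(h[v,215:320,1]<60))[0]+215
    if len(r)>5:L.append(cast(p,(r[0]-.5,v),.014))
P=np.array(L)[:,:2];k=np.ones(len(P),bool)
for _ in range(4):
    c=np.polyfit(P[k,1],P[k,0],1);k=abs(P[:,0]-np.polyval(c,P[:,1]))<.0015
print(c,k.sum())
s=ctrl.snapshot("scene")[160:310,140:340]
cv2.imwrite("pics/m8.png",np.vstack([cv2.resize(s,(400,300)),cv2.resize(a[:240,100:420],(400,300))]))
E
```

```text
19.025 [0.52586974 0.22280088 0.19044126] [-0.61197672 -0.43848376  0.02746023]
red (array([227.3,  90.7]), array([221,  84,  13,  14, 147], dtype=int32)) [0.54954182 0.13835581 0.03      ]
brass (array([250.8, 116.6]), array([234,  99,  35,  36, 981], dtype=int32)) [0.52609571 0.16162854 0.072     ]
brass (array([176.1, 127. ]), array([159, 119,  31,  20, 296], dtype=int32)) [0.59388926 0.16960869 0.072     ]
brass (array([494., 196.]), array([475, 188,  37,  17, 227], dtype=int32)) [0.29214329 0.24078349 0.072     ]
[0.01460192 0.54170065] 38
```

View pics/m8.png

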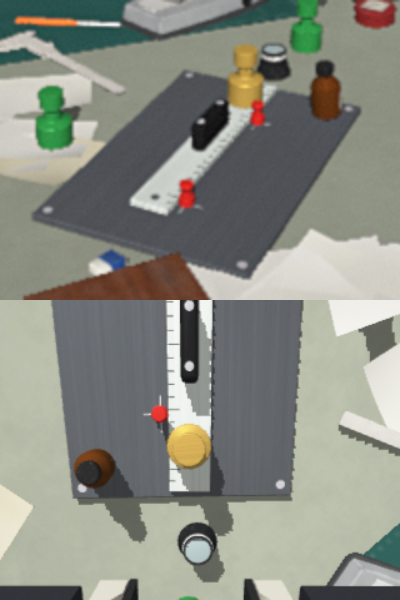

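The picture shows the weight upright on the disc, which it fully covers, both pins against the edge, and the bottle, loupe and eraser undisturbed. Hand in.

```bash
python3 -c "
from plant import ctrl
print(ctrl.close_job())"
```

```text
the job is handed in; nothing more can be done
None
```

I slid the straightedge by its grip against both red pins, set the brass weight upright on the blue disc, let go, and handed the job in at about 19 s of the 48 s allowed. The hand-in gave no verdict.

- **Straightedge against the pins:** After the slide, the edge measured 6.0 mm from the centre of each pin's head. A 7 mm foot should give 7.0, so there is about 1 mm of calibration bias, but it is equal at both pins. With the weight on, the left pin measured about 5.8 mm. I checked the right pin again only by eye in the scene view, where it still touches.
- **Weight on the disc:** The weight measured at (0.526, 0.162) m against (0.526, 0.163) m for the disc, about 1 mm off. It stands upright and released, with the gripper well clear.
- **Other objects:** The bottle, loupe and eraser look undisturbed in the last picture; I did not measure their positions again. I never went near the green look-alikes.

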